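# Set the strap width on a bench strap cutter with its knurled wheel

## Robot

A 6-joint arm with a two-finger parallel gripper is mounted at the origin on the work surface. World frame = base frame: x ahead of the robot, y to its left, z up, the work surface at z = 0. Lengths are in m, angles in rad, forces in N, time in s.
With the tool pointing down it reaches from about 0.35 to 0.775 m from the base axis. Payload 7.3 kg.
Tool frame: the origin (TCP) lies between the finger pads; the fingertips stand 17 mm ahead of it and the grasp point (between the pads) lies 2 mm behind it; z points along the fingers, y is the line along which they close (so a half turn about z gives the same grasp; the last joint's range is limited). The gripper opens to 92 mm and grips with 3 to 60 N. Pads are 19 mm wide; open, the fingers measure 130 mm over their backs; the gripper's body (75 mm by 190 mm) begins 47 mm behind the grasp point.
Start: joints at [-1.413, 0.342, 1.524, -0, 1.275, -0.146], TCP at [0.157, -0.501, 0.244] pointing down, gripper open.
Joint ranges: [-2.53, 2.53], [-0.77, 2.02], [0.04, 2.7], [-1, 4.14], [0.28, 2.66], [-3.11, 3.11]. Speed limits (rad/s): [2.57, 2.57, 3.14, 3.14, 3.14, 3.14].

## Interface

Orientations are given as [roll, pitch, yaw] about the fixed x, y, z axes, in that order (R = Rz(yaw) Ry(pitch) Rx(roll)).
In Python, from cell import robot, optics gives the robot as it stands.
- The arm moves only by the tool play_rows, never from a script. Its argument "rows" is a list of rows, each a list of 7 numbers: the shift along the tool's x, y, z in cm, then the turn, a rotation vector about the tool's x, y, z in rad, then the opening, from 0 (shut) to 1 (fully open). In form: [[tx, ty, tz, wx, wy, wz, grip], ...]. A call has 1 to 20 rows; each row is the pose to reach, as a shift and turn from the pose commanded when the call began, along the tool's axes at that moment; what a row does not reach only later rows make up. A row lasts 1/10 s, in which the tool goes at most 50 mm and 8.59 degrees, less where a joint would pass 70% of its speed; a pose out of reach is approached as far as the arm can. A call with a gripper value outside its range is refused whole. The fingers move at their own pace and stop on an object; "squeeze" is the grip in N (left out, the last holds). Time passes only in rows, so rows that repeat a pose let the fingers close. It gives the time, the measured TCP pose, the force, the opening and the grip force at its end, in the units of the state.
- robot.observe(): the state, without advancing time (a new reading comes with each control period).
- optics.read_camera(name): name is "scene" or "side" or "wrist"; returns (picture, depth): 400x640x3 uint8, red, green, blue; 400x640 float32, m along the optical axis (not along the pixel's ray), 0 where there is no reading.
- optics.camera_model(name): a dict with "fx", "fy", "cx", "cy" (pixels), "dist" ([k1, k2, p1, p2, k3] as OpenCV has them; the pictures are not rectified), "origin" and "rotation" of the camera in the world; the wrist camera has in their place "tool_from_camera" (4x4, takes a point from camera to tool coordinates, whose origin is the TCP and whose axes are the flange's). Camera axes: x right, y up, looking along -z (the intrinsics and any distortion apply to the point x, -y, -z); pixel columns grow to the right and rows downward; lengths in m; the calibration is good to about 2 mm. A picture is of the moment at which its call begins: read the wrist's pose just before it. camera_model takes no time and is no camera call.
- robot.hand_in(): hands the job in; it is judged then, once.
The state is a dict: "time": time; "qpos": joint angles; "qvel": joint speeds; "joint_efforts": joint torques, N m; "tool_pos": TCP position; "tool_rot": TCP orientation; "contact_force": force on the tool from outside, world axes, zero at the start; "torque": the same for the moment, N m; "opening": finger opening in m; "grip_force": force on a finger pad.
Only numpy, scipy, OpenCV 4.12 (cv2) and the standard library are available. Lean on these libraries where they do the work, as an engineer would, in place of code of your own. Each camera call takes 0.05 s, during which the arm holds its last target. There are 200 camera calls.

## Task

Set the strap cutter to the ordered strap width: with a fingertip, roll the knurled wheel that stands up through its bed, stroke by stroke, until the fence has closed in towards the blade and the line on the fence's pointer lines up with the line on the gauge rider; then take the hand away. Move the fence only by the wheel, never by pushing on the fence itself, and lift nothing: the jar, the tin lid, the maul and the brush stay where they are.

Things in the scene. Friction and masses are not known exactly. Their poses are not given: they have to be found in the camera images.
- cutter: Bench strap cutter bolted down: grey casting under a flat steel bed 180 mm (x) by 280 mm (y), top 58 mm above the bench. Origin on the bench under the bed's centre; x points away from the robot, y left, z up. At the -y end stands the cutting head (column, disc blade, feed roller, crank), up to 190 mm high, all at y below -45 mm. A 24 mm scale rail runs flush along the near edge.
- wheel: Knurled steel adjuster wheel, 55 mm diameter over its 36 straight ridges (1 mm high), 18 mm wide, at the bed's +y end. Origin at its centre, 42 mm above the bench and 112 mm to +y of the cutter's origin; axle along the cutter's y. Its top stands up through a slot in the bed. It only turns, on the fence's coarse lead screw, and cannot be lifted out.
- wheel_crest (a point): Highest point of the wheel, where the fingertip strokes it: 69.5 mm above the bench, 11.5 mm above the bed. Rolling the top away from the robot (cutter's +x) closes the fence towards the blade, rolling it back opens it: 3.18 mm of fence per rad, 1.16 mm per 10 mm of rim. Needs about 1.1 N along the rim; stays where it is left and does not coast.
- fence: Steel fence bar on the bed between cutting head and wheel: 150 mm long (cutter's x), 12 mm thick, 20 mm high, low foot behind. Origin at bed level, middle of the working face (-y face, towards the blade). Slides along the cutter's y, driven by the wheel. At the start the blade-to-face gap is 46 to 52 mm and must close by 10 to 25 mm. No stop at the mark; end stops at gaps of 19 and 60 mm.
- pointer_line (a point): Outer (near, -x) end of the dark line on top of the fence's pointer, a flat steel tongue 14 mm wide (y) at the near end of the fence, over the scale rail. 64.6 mm above the bench, 98 mm to -x of the fence's origin, in the plane of its working face. The line runs along the cutter's x in the middle of the tongue.
- gauge_line (a point): The gauge mark: inner (+x) end of the dark line on top of the gauge rider, as high as the pointer's line. Axes as the cutter's. The setting is right when the pointer's line and this one have the same y in the cutter's axes, so that the two lines run on from each other.
- gauge: Gauge rider: small steel clip 14 mm wide (y) like the pointer, clamped with a thumbscrew on the outer half of the scale rail; it does not move. Origin at its line (the gauge_line point). At the start it stands to the blade's side (-y) of the pointer.
- blade_edge (a point): Where the disc blade meets the bed: the blade lies in the plane y = -70 mm of the cutter.
- jar: Bystander: closed white jar with a metal lid, 68 mm diameter, 85 mm high. Origin at the centre of its underside.
- tin_lid: Bystander: flat round tin lid, 64 mm diameter, 12 mm high. Origin at the centre of its underside.
- maul: Bystander: leatherworker's maul (a round mallet) standing upright on its head; white nylon head 66 mm diameter and 92 mm high, wooden handle above it, 197 mm high in all. Origin at the centre of its underside.
- brush: Bystander: wooden glue brush, 190 mm long, lying along its x. Origin under its middle.

How it is judged:
By the outcome, as a careful person would: the job done as asked, in the order asked, and still so for the second after the job is handed in, with the robot touching nothing.
It also fails if it takes over 72 s, if anything falls off the work surface, if the arm or the gripper's body presses on something with over 40 N, if the wrist force passes 120 N, or if a joint passes its speed limit or range.

## Working session

There is one attempt and no reset: what is moved stays moved. The work goes in short steps, Python scripts to look and compute and a tool call to move; the robot and the scene stay as the last step left them, time stands still between calls to the robot, and variables do not carry over. Pictures are saved under pics/ and viewed, at most 10 in all, crops included, and the job is handed in when it is done.

Besides the shell and the picture viewer there is one more tool, called after "Request:" as name(argument=value, ...) on one line, values as JSON. play_rows: Moves the arm, as the interface text tells. Its arguments: {"type":"object","properties":{"rows":{"type":"array"},"squeeze":{"type":"number"}},"required":["rows"]}

```bash
ls; mkdir -p pics; cat > h.py <<'E'
import numpy as np, cv2
from cell import robot, optics
from scipy.spatial.transform import Rotation as R
def cam(name,st=None):
    m=optics.camera_model(name)
    K=np.array([[m['fx'],0,m['cx']],[0,m['fy'],m['cy']],[0,0,1]]);d=np.array(m['dist'],float)
    if 'origin' in m: o=np.array(m['origin']);Rm=np.array(m['rotation'])
    else:
        T=np.array(m['tool_from_camera']);Rt=rot(st);o=np.array(st['tool_pos'])+Rt@T[:3,3];Rm=Rt@T[:3,:3]
    return K,d,o,Rm
def rot(st):
    t=np.array(st['tool_rot']); return R.from_euler('xyz',t).as_matrix() if t.size==3 else t.reshape(3,3)
def rays(c,px):
    K,d,o,Rm=c
    u=cv2.undistortPoints(np.array(px,float).reshape(-1,1,2),K,d).reshape(-1,2)
    v=np.c_[u[:,0],-u[:,1],-np.ones(len(u))]@Rm.T
    return o,v
def onz(c,px,z):
    o,v=rays(c,px); return o+v*((z-o[2])/v[:,2])[:,None]
def proj(c,P):
    K,d,o,Rm=c
    p=(np.array(P,float).reshape(-1,3)-o)@Rm; p[:,1]*=-1;p[:,2]*=-1
    return cv2.projectPoints(p,np.zeros(3),np.zeros(3),K,d)[0].reshape(-1,2)
def tri(c1,p1,c2,p2):
    o1,v1=rays(c1,p1);o2,v2=rays(c2,p2);v1=v1[0]/np.linalg.norm(v1);v2=v2[0]/np.linalg.norm(v2)
    s=np.linalg.lstsq(np.c_[v1,-v2],o2-o1,rcond=None)[0];a=o1+v1*s[0];b=o2+v2*s[1]
    return (a+b)/2,np.linalg.norm(a-b)
E
python3 - <<'E'
from h import *
s=robot.observe();print(s)
for n in('scene','side'):
    c=cam(n);print(n,c[2],c[0][0,0],c[3].round(2).tolist(),c[1])
    p,_=optics.read_camera(n);cv2.imwrite(f'pics/{n}0.png',p[...,::-1])
print(optics.camera_model('wrist'))
E
```

```text
pics
{'time': 0.0, 'qpos': array([-1.41298865e+00,  3.42731313e-01,  1.52504361e+00,  6.02536022e-06,
        1.27540622e+00, -1.46017680e-01]), 'qvel': array([ 2.15933835e-03,  2.22073907e-04, -4.10449459e-05, -4.69232789e-04,
       -1.25386990e-03, -4.24679655e-04]), 'joint_efforts': array([-1.87609367e-03, -4.31251359e+01, -2.44214541e+01,  7.15456414e-02,
        5.61223039e-02, -1.36516101e-04]), 'tool_pos': array([ 0.15701683, -0.50055539,  0.24303121]), 'tool_rot': array([-3.14002191e+00, -2.36824523e-04,  3.03823411e-01]), 'contact_force': array([0.46670122, 0.49823525, 0.79140488]), 'torque': array([-0.02600889, -0.00699246,  0.02180169]), 'grip_force': 0.0, 'opening': 0.09172192322732717}
scene [0.79209016 0.40320946 0.70801962] 405.1218087637696 [0.64, -0.02, 2.71] [-0.03123457  0.          0.          0.          0.        ]
side [ 0.22298837 -0.51319259  0.69443052] 459.57237414100064 [0.75, 0.02, -0.63] [-0.06785173  0.          0.          0.          0.        ]
{'fx': 336.96570600452264, 'fy': 336.96570600452264, 'cx': 313.0715817241129, 'cy': 202.22470750057735, 'dist': array([-0.0031703,  0.       ,  0.       ,  0.       ,  0.       ]), 'tool_from_camera': array([[-1.69943056e-04,  9.64857392e-01,  2.62774016e-01,
         6.97898688e-02],
       [ 9.99999957e-01,  1.00953958e-04,  2.76042802e-04,
         1.65310248e-03],
       [ 2.39813861e-04,  2.62774052e-01, -9.64857368e-01,
        -1.40666379e-01],
       [ 0.00000000e+00,  0.00000000e+00,  0.00000000e+00,
         1.00000000e+00]])}
```

```bash
sed -i 's/Rm=np.array(m\[.rotation.\])/Rm=np.array(m["rotation"]);Rm=R.from_euler("xyz",Rm).as_matrix() if Rm.size==3 else Rm/' h.py; python3 -c "
from h import *
print(cam('scene')[3],cam('side')[3])"
```

```text
[[-0.90810222 -0.32709064  0.2614614 ]
 [ 0.41841177 -0.73379823  0.53523055]
 [ 0.01679101  0.59544258  0.80322238]] [[ 0.80997298  0.43873982 -0.38916724]
 [-0.58621589  0.58626226 -0.5591489 ]
 [-0.01716682  0.68103152  0.73205285]]
```

View pics/scene0.png

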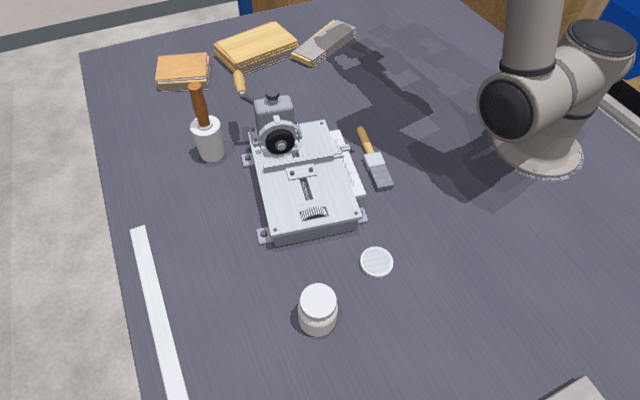

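View pics/side0.png

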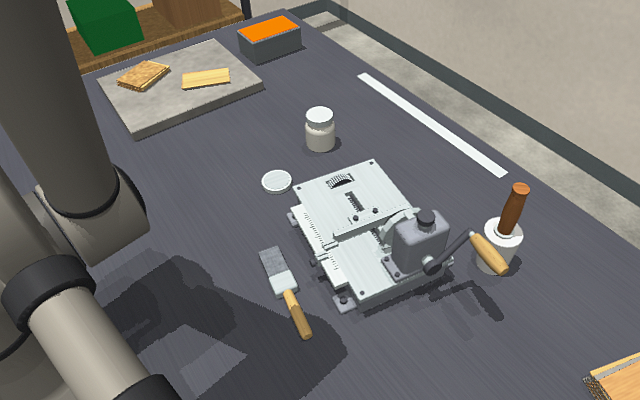

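The scene view shows the wheel at about (313,213), the bed corners near (355,228)/(272,237), the lid at (376,261), the jar at (318,308) and the maul at (208,138). In the side view the wheel is at (340,181).

```bash
python3 - <<'E'
from h import *
a,b=cam('scene'),cam('side')
print('wheel',tri(a,(313,211),b,(340,180)))
for n,p,z in(('bed+y near',(355,229),.058),('bed+y far',(272,238),.058),('jar',(318,303),.085),('lid',(376,261),.012),('maul',(206,122),.092),('brush',(373,165),.01)):print(n,onz(a,[p],z))
for n,p,z in(('bed near+y',(295,187),.058),('bed far +y',(374,159),.058),('near -y',(348,300),.058),):print(n,onz(b,[p],z))
s=robot.observe();c=cam('wrist',s);print('wrist',c[2],c[3])
E
```

```text
wheel (array([ 0.59898217, -0.00123802,  0.0611728 ]), np.float64(5.023818761372688e-05))
bed+y near [[0.5425704 0.0669955 0.058    ]]
bed+y far [[0.69294435 0.02123105 0.058     ]]
jar [[0.67349758 0.18074193 0.085     ]]
lid [[0.52213384 0.12406468 0.012     ]]
maul [[ 0.72396672 -0.29348434  0.092     ]]
brush [[ 0.40487448 -0.09372308  0.01      ]]
bed near+y [[0.51976307 0.03821666 0.058     ]]
bed far +y [[0.69290127 0.0084522  0.058     ]]
near -y [[ 0.45222469 -0.22028394  0.058     ]]
wrist [ 0.22414327 -0.48150059  0.38379933] [[ 0.29899741  0.92064483  0.25102521]
 [-0.95425255  0.2889131   0.07701491]
 [-0.00162109 -0.2625687   0.96491194]]
```

Request:
play_rows(rows=[[11, -8, 0, 0, 0, -0.25, 1], [22, -16, 0, 0, 0, -0.5, 1], [33, -24, 0, 0, 0, -0.75, 1], [44.4, -32.8, 0, 0, 0, -1.0, 1], [44.4, -32.8, 0, 0, 0, -1.0, 1], [44.4, -32.8, 0, 0, 0, -1.0, 1], [44.4, -32.8, 0, 0, 0, -1.0, 1], [44.4, -32.8, 0, 0, 0, -1.0, 1], [44.4, -32.8, 0, 0, 0, -1.0, 1], [44.4, -32.8, 0, 0, 0, -1.0, 1], [44.4, -32.8, 0, 0, 0, -1.0, 1], [44.4, -32.8, 0, 0, 0, -1.0, 1], [44.4, -32.8, 0, 0, 0, -1.0, 1], [44.4, -32.8, 0, 0, 0, -1.0, 1], [44.4, -32.8, 0, 0, 0, -1.0, 1], [44.4, -32.8, 0, 0, 0, -1.0, 1]])

```text
time: 1.7
tool_pos: [0.4822, -0.0564, 0.2438]
tool_rot: [3.141, 0.0, 1.302]
contact_force: [-0.2, -0.7, 0.7]
opening: 0.0923
grip_force: 0.0
```

```bash
cat >> h.py <<'E'
def shot(name):
    import pickle
    s=robot.observe();p,_=optics.read_camera('wrist');cv2.imwrite(f'pics/{name}.png',p[...,::-1]);c=cam('wrist',s)
    pickle.dump(c,open(f'pics/{name}.pkl','wb'));print(s['time'],s['tool_pos'].round(4),s['tool_rot'].round(4));return p,c
def load(name):
    import pickle;return cv2.imread(f'pics/{name}.png'),pickle.load(open(f'pics/{name}.pkl','rb'))
E
python3 -c "
from h import *
shot('w1')"
```

```text
1.7 [ 0.4822 -0.0564  0.2438] [3.1414e+00 2.0000e-04 1.3016e+00]
```

View pics/w1.png

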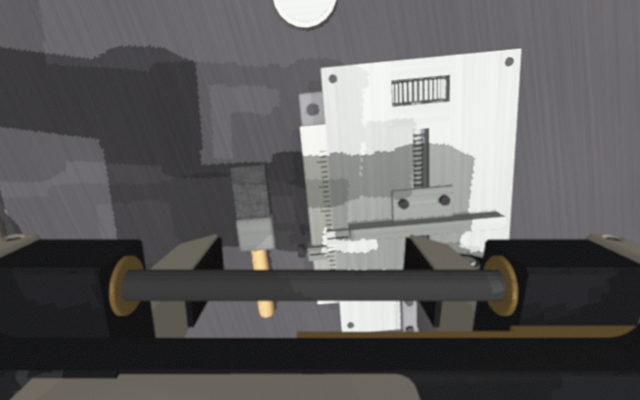

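W1 shows the wheel at (420,91), bed corners at (322,68) and (521,50), the fence along v≈220, the pointer at about (337,233) and the gauge rider at about (318,250).

```bash
python3 - <<'E'
from h import *
im,c=load('w1')
B=onz(c,[(321.5,68),(521.5,49),(333,78),(509,61)],.058)[:,:2];print(B)
e=B[1]-B[0];print('len',np.linalg.norm(e),'yaw',np.arctan2(e[1],e[0]))
W=onz(c,[(420,91)],.066);print('wheel',W,'scene px',proj(cam('scene'),W),'side',proj(cam('side'),W))
P=onz(c,[(337,233),(318,250)],.0646);print(P)
s=robot.observe();Rt=rot(s)
print('tool-frame P',(P-s['tool_pos'])@Rt)
E
```

```text
[[0.51790242 0.04371003]
 [0.69458585 0.01156491]
 [0.52580183 0.03266596]
 [0.6825761  0.00449105]]
len 0.17958380643987207 yaw -0.17996777723233046
wheel [[0.5978389  0.00064487 0.066     ]] scene px [[313.96096015 210.10715733]] side [[338.92592824 177.94398152]]
[[ 0.49217034 -0.11149255  0.0646    ]
 [ 0.46883958 -0.12423512  0.0646    ]]
tool-frame P [[-0.05062936  0.02423098  0.17926889]
 [-0.06911524  0.00512681  0.1792674 ]]
```

Request:
play_rows(rows=[[-2.2, 0.7, 4.2, 0, 0, -0.045, 1], [-4.4, 1.3, 8.4, 0, 0, -0.089, 1], [-4.4, 1.3, 8.4, 0, 0, -0.089, 1], [-4.4, 1.3, 8.4, 0, 0, -0.089, 1], [-4.4, 1.3, 8.4, 0, 0, -0.089, 1]])

```text
time: 2.25
tool_pos: [0.4844, -0.1011, 0.1614]
tool_rot: [3.139, 0.0, 1.392]
contact_force: [-0.2, -0.4, 0.7]
opening: 0.0919
grip_force: 0.0
```

```bash
python3 -c "
from h import *
p,c=shot('w2')
q=cv2.resize(p[130:250,230:430],None,fx=4,fy=4,interpolation=cv2.INTER_CUBIC);cv2.imwrite('pics/w2c.png',q[...,::-1])"
```

```text
2.25 [ 0.4844 -0.1011  0.1614] [3.1388e+00 3.0000e-04 1.3919e+00]
```

View pics/w2c.png

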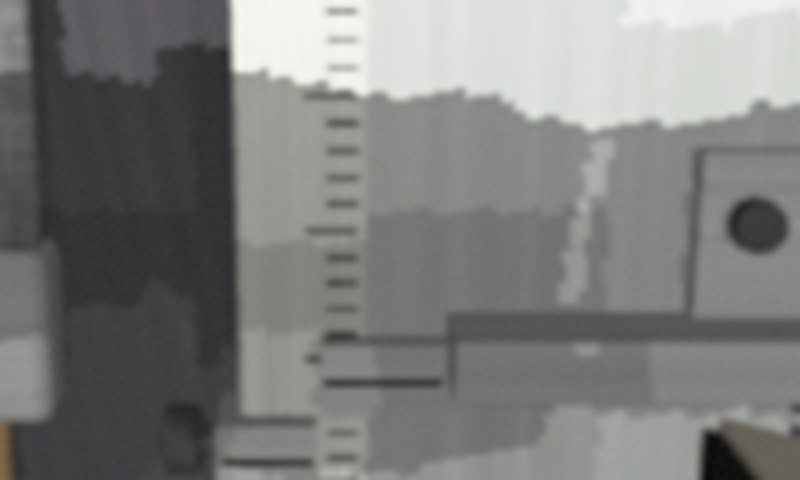

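The crop shows the pointer line at crop (324..440, 382), which is full-image v≈225.4. The gauge line is at (225..312, 462), v≈245.4, so it's offset towards the blade.

```bash
cat >> h.py <<'E'
YAW=-0.18; O=np.array([.5812,-.110])
ex=np.array([np.cos(YAW),np.sin(YAW)]);ey=np.array([-ex[1],ex[0]])
def cut(P): d=np.atleast_2d(P)[:,:2]-O; return np.c_[d@ex,d@ey]
def line(im,u0,u1,v0,v1):
    "dark line: subpixel row per column within the box, straight fit -> two end pixels"
    g=cv2.cvtColor(im,cv2.COLOR_BGR2GRAY)[v0:v1,u0:u1].astype(float)
    r=np.arange(v0,v1);V=[]
    for k in range(g.shape[1]):
        w=np.clip(np.median(g[:,k])-15-g[:,k],0,None);i=int(w.argmax());w[:max(0,i-2)]=0;w[i+3:]=0;V.append((w@r)/w.sum() if w.sum()>0 else np.nan)
    U=np.arange(u0,u1);V=np.array(V);ok=np.isfinite(V);f=np.polyfit(U[ok],V[ok],1);print('line fit',f.round(3),'res',np.std(V[ok]-np.polyval(f,U[ok])).round(3),ok.sum())
    return np.c_[U[[0,-1]],np.polyval(f,U[[0,-1]])]
E
python3 - <<'E'
from h import *
im,c=load('w2');im1,c1=load('w1')
a=line(im,313,338,221,231);b=line(im,288,306,241,249)
A,B=onz(c,a,.0646),onz(c,b,.0646);print(a,b)
print(cut(A)*1e3,cut(B)*1e3,'gap',(cut(A)[:,1].mean()-cut(B)[:,1].mean())*1e3)
e=A[1]-B[0];print('yaw of lines',[np.arctan2(d[1],d[0]) for d in(A[1]-A[0],B[1]-B[0])])
print('predicted in w1',proj(c1,A),proj(c1,B))
g=cv2.cvtColor(im1,cv2.COLOR_BGR2GRAY);print(g[225:262:1,300:360:6])
E
```

```text
line fit [ -0.    225.383] res 0.018 25
line fit [1.30000e-02 2.41439e+02] res 0.046 18
[[313.         225.31208921]
 [337.         225.30666702]] [[288.         245.18018421]
 [305.         245.40099128]]
[[-96.53196572 -22.23392222]
 [-78.67173205 -22.22762346]] [[-115.42685109  -38.10629542]
 [-102.57094056  -38.28530958]] gap 15.965029657622091
yaw of lines [np.float64(-0.1796473304578459), np.float64(-0.19392375837165332)]
predicted in w1 [[328.2705671  238.22617066]
 [345.86612391 236.74615612]] [[311.12285967 254.18324296]
 [323.61460189 253.31203123]]
[[ 55  62 176 171 168 137 153 155 117  90]
 [ 52  59 176 170 174 164 154 152 119  90]
 [ 53  57 175 169 193 173 152 141 110  90]
 [ 52  55 175 171 213 154 136 116  98  91]
 [ 57  56 176 169 219 109 110  96  96 113]
 [ 58  56 175 169 226 103 104 111 112 146]
 [ 60  63 173 169 234 157 130 137 129 166]
 [ 62  64 173 170 235 212 153 151 138 168]
 [ 64  64 173 168 217 229 153 152 140 164]
 [ 67  64 170 167 193 229 153 149 142 159]
 [ 68  67 169 167 220 229 155 140 135 156]
 [ 68  66 169 168 240 225 142 110 115 155]
 [ 67  67 168 168 
[... 357 characters left out ...]
32 237 237]
 [ 53  64  95  96 134 224 232 231 237 238]
 [ 60  63 101 116 187 201 232 231 235 238]
 [ 67  67 129 141 224 223 228 232 236 238]
 [ 68  74 147 150 229 238 215 231 238 238]
 [ 73  80 157 155 230 221 190 224 236 237]
 [ 75  80 164 160 228 156 170 204 225 226]
 [ 75  81 164 147 195 141 172 183 191 193]
 [ 75  90 141 113 144 175 176 174 168 170]
 [ 70  97 103 105 152 184 176 172 166 166]
 [ 66 101 120 142 179 161 176 171 166 168]
 [ 69 100 155 161 173 144 177 170 166 171]
 [ 84  99 164 163 164 166 178 171 167 169]
 [104 103 166 165 167 181 177 173 166 171]
 [111 102 164 170 175 162 177 171 166 169]
 [110 102 154 177 186 138 175 172 165 169]
 [110 102 128 182 190 153 180 171 165 168]]
```

The heights check out: the w2 points at 64.6 mm reproject onto the w1 lines within 1 px. The fence has to close 16.0 mm, about 138 mm of rim. I'll shut the fingers and go to just above the crest.

Request:
play_rows(rows=[[3, 2, 0, 0, 0, 0, 0], [6, 4, 0, 0, 0, 0, 0], [9, 6, 0, 0, 0, 0, 0], [12, 8.1, 0, 0, 0, 0, 0], [12, 8.1, 0, 0, 0, 0, 0], [12, 8.1, 3, 0, 0, 0, 0], [12, 8.1, 6, 0, 0, 0, 0], [12, 8.1, 6, 0, 0, 0, 0], [12, 8.1, 6, 0, 0, 0, 0], [12, 8.1, 6, 0, 0, 0, 0]], squeeze=10)

```text
time: 3.3
tool_pos: [0.5856, 0.0025, 0.102]
tool_rot: [3.138, -0.0, 1.393]
contact_force: [-0.3, -0.8, 0.1]
opening: 0.0162
grip_force: 0.0
```

```bash
python3 -c "
from h import *
p,c=shot('w3');s=robot.observe();print(cut(s['tool_pos']),s['opening'],s['contact_force'])
p,_=optics.read_camera('scene');a=cv2.resize(p[170:260,240:400],(800,450));cv2.imwrite('pics/s3.png',a[...,::-1])"
```

```text
3.3 [0.5856 0.0025 0.102 ] [ 3.1380e+00 -1.0000e-04  1.3927e+00]
[[-0.01579233  0.11144446]] 0.01189125027493649 [-0.23897088 -0.1740973   0.41350663]
```

View pics/s3.png

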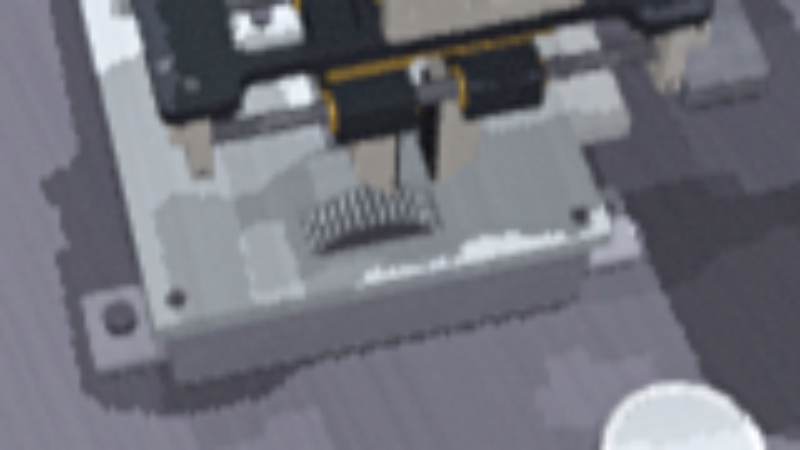

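View pics/w3.png

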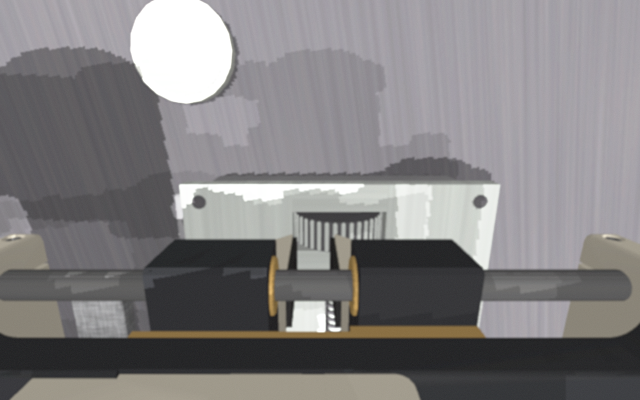

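The hand is centred about 16 mm short of the wheel in x, with the tapered tips nearly shut. Next I'll probe down from x≈-8 mm.

Request:
play_rows(rows=[[0.1, 0.8, 0, 0, 0, 0, 0], [0.1, 0.8, 1.0, 0, 0, 0, 0], [0.1, 0.8, 1.4, 0, 0, 0, 0], [0.1, 0.8, 1.4, 0, 0, 0, 0], [0.1, 0.8, 1.4, 0, 0, 0, 0]])

```text
time: 3.9
tool_pos: [0.5924, 0.0023, 0.0855]
tool_rot: [-3.141, 0.0, 1.393]
contact_force: [-0.7, -0.3, 3.2]
opening: 0.0003
grip_force: 1.8
```

Request:
play_rows(rows=[[0, 0, 0.05, 0, 0, 0, 0], [0, 0, 0.1, 0, 0, 0, 0], [0, 0, 0.1, 0, 0, 0, 0]])

```text
time: 4.2
tool_pos: [0.5925, 0.0023, 0.0854]
tool_rot: [3.141, 0.0, 1.393]
contact_force: [-3.8, 0.0, 9.5]
opening: 0.0004
grip_force: 4.6
```

Request:
play_rows(rows=[[0, 0.3, 0, 0, 0, 0, 0], [0, 0.6, 0, 0, 0, 0, 0], [0, 0.9, 0, 0, 0, 0, 0], [0, 1.2, 0, 0, 0, 0, 0], [0, 1.5, 0, 0, 0, 0, 0]])

```text
time: 4.7
tool_pos: [0.6082, -0.0005, 0.0857]
tool_rot: [3.139, 0.0, 1.393]
contact_force: [0.9, -0.2, 5.5]
opening: 0.0009
grip_force: 1.7
```

Request:
play_rows(rows=[[0, 0, -1, 0, 0, 0, 0], [0, -5, -10, 0, 0, 0, 0], [-5, -10, -10, 0, 0, 0, 0], [-8, -10, -10, 0, 0, 0, 0], [-8, -10, -10, 0, 0, 0, 0], [-8, -10, -10, 0, 0, 0, 0]])

```text
time: 5.3
tool_pos: [0.4935, -0.0628, 0.1862]
tool_rot: [3.14, 0.001, 1.39]
contact_force: [0.0, 0.5, -0.2]
opening: 0.0005
grip_force: 0.0
```

```bash
python3 - <<'E'
from h import *
p,c=shot('w4')
print(proj(c,np.array([np.r_[O+ex*x+ey*y,.0646] for x,y in((-98,-22.2),(-80,-22.2),(-115.4,-38.1),(-101,-38.3)) for x,y in[(x/1e3,y/1e3)]])))
cv2.imwrite('pics/w4c.png',cv2.resize(p[130:330,200:400],(600,600),interpolation=cv2.INTER_CUBIC)[...,::-1])
E
```

```text
5.3 [ 0.4935 -0.0628  0.1862] [3.1400e+00 6.0000e-04 1.3902e+00]
[[308.93545408 259.55399764]
 [330.21781651 259.53028563]
 [288.73311537 276.61914236]
 [305.51480038 276.81248815]]
```

Request:
play_rows(rows=[[-5, 0, 0, 0, 0, 0, 0], [-5, 0, 0, 0, 0, 0, 0], [-5, 0, 0, 0, 0, 0, 0]])

```text
time: 5.65
tool_pos: [0.4862, -0.1105, 0.1839]
tool_rot: [-3.14, -0.001, 1.391]
contact_force: [-0.4, 0.7, 0.3]
opening: 0.0005
grip_force: 0.0
```

```bash
cat >> h.py <<'E'
def gap(name,dy):
    "measure both lines; dy = expected pointer y (mm)"
    p,c=shot(name);im=p[...,::-1].copy()
    w=lambda x,y:proj(c,np.r_[O+ex*x/1e3+ey*y/1e3,.0646])[0]
    r=[]
    for x0,x1,y in((-94,-80,dy),(-114,-103,-38.2)):
        q0,q1=w(x0,y),w(x1,y);print(q0.round(1),q1.round(1))
        v=int(round((q0[1]+q1[1])/2));l=line(im,int(q0[0]),int(q1[0]),v-4,v+5);P=cut(onz(c,l,.0646))*1e3;print(P.round(2).tolist());r.append(P)
    print('GAP',r[0][0,1]-r[1][1,1],r[0][:,1].mean()-r[1][:,1].mean());return p
E
python3 - <<'E'
from h import *
p=gap('w5',-24)
g=p[180:255,322].mean(1);print(g.astype(int))
E
```

```text
5.65 [ 0.4862 -0.1105  0.1839] [-3.1405e+00 -7.0000e-04  1.3912e+00]
[312.4 207.7] [329.8 207.7]
line fit [2.00000e-03 2.07021e+02] res 0.022 17
[[-94.3, -23.83], [-81.45, -23.84]]
[287.8 224.4] [301.3 224.4]
line fit [2.00000e-03 2.23844e+02] res 0.017 14
[[-114.67, -38.16], [-104.08, -38.17]]
GAP 14.33997659902409 14.328846380669347
[133 134 134 133 133 134 134 132 126 120 115 115 116 115 116 118 115 102
  90  95 109 114 115 115 115 115 103  77  76 108 126 130 129 129 130 133
 133 132 133 133 132 132 132 134 131 133 133 133 134 132 132 132 133 132
 124 111  99  96  91  81  76  73  75  74  73  76  76  75  74  74  73  74
  74  75  73]
```

One 15 mm stroke closed the fence 1.65 mm, as predicted. 14.3 mm remains, about 125 mm of rim, so I'll make 20 mm strokes.

Request:
play_rows(rows=[[4, 2.8, 0, 0, 0, 0, 0], [8, 5.6, 0, 0, 0, 0, 0], [13, 8.4, 0, 0, 0, 0, 0], [13, 8.4, 4, 0, 0, 0, 0], [13, 8.4, 8.8, 0, 0, 0, 0], [13, 8.4, 8.8, 0, 0, 0, 0], [13, 8.4, 8.8, 0, 0, 0, 0]])

```text
time: 6.4
tool_pos: [0.5914, 0.0037, 0.0966]
tool_rot: [-3.139, -0.0, 1.394]
contact_force: [0.6, 0.3, 0.6]
opening: 0.0006
grip_force: 0.0
```

Request:
play_rows(rows=[[-0.1, 0, 0.9, 0, 0, 0, 0], [-0.1, 0, 1.2, 0, 0, 0, 0], [-0.1, 0, 1.2, 0, 0, 0, 0], [-0.1, 0.4, 1.2, 0, 0, 0, 0], [-0.1, 0.8, 1.2, 0, 0, 0, 0], [-0.1, 1.2, 1.2, 0, 0, 0, 0], [-0.1, 1.6, 1.2, 0, 0, 0, 0], [-0.1, 2.0, 1.2, 0, 0, 0, 0], [-0.1, 2.0, 1.2, 0, 0, 0, 0], [-0.1, 2.0, 0, 0, 0, 0, 0], [-0.1, 0, 0, 0, 0, 0, 0], [-0.1, 0, 0.9, 0, 0, 0, 0], [-0.1, 0, 1.2, 0, 0, 0, 0], [-0.1, 0, 1.2, 0, 0, 0, 0], [-0.1, 0.4, 1.2, 0, 0, 0, 0], [-0.1, 0.8, 1.2, 0, 0, 0, 0], [-0.1, 1.2, 1.2, 0, 0, 0, 0], [-0.1, 1.6, 1.2, 0, 0, 0, 0], [-0.1, 2.0, 1.2, 0, 0, 0, 0], [-0.1, 2.0, 1.2, 0, 0, 0, 0]])

```text
time: 8.4
tool_pos: [0.6125, -0.0024, 0.0849]
tool_rot: [3.139, -0.0, 1.393]
contact_force: [3.4, -0.3, 4.3]
opening: 0.0006
grip_force: 2.4
```

Request:
play_rows(rows=[[0, 0, -1.2, 0, 0, 0, 0], [0, -2, -1.2, 0, 0, 0, 0], [0, -2, -1.2, 0, 0, 0, 0]])

```text
time: 8.7
tool_pos: [0.5895, 0.0019, 0.0969]
tool_rot: [-3.139, 0.0, 1.393]
contact_force: [0.2, -0.7, 0.0]
opening: 0.0005
grip_force: 0.0
```

Request:
play_rows(rows=[[0, 0, -5, 0, 0, 0, 0], [-4, -3, -9, 0, 0, 0, 0], [-8, -6, -9, 0, 0, 0, 0], [-13, -8.4, -9, 0, 0, 0, 0], [-13, -8.4, -9, 0, 0, 0, 0], [-13, -8.4, -9, 0, 0, 0, 0], [-13, -8.4, -9, 0, 0, 0, 0]])

```text
time: 9.4
tool_pos: [0.4862, -0.1118, 0.187]
tool_rot: [3.141, -0.0, 1.392]
contact_force: [-0.4, -0.2, -0.0]
opening: 0.0002
grip_force: 0.0
```

```bash
python3 - <<'E'
from h import *
gap('w6',-28.3)
E
```

```text
9.4 [ 0.4862 -0.1118  0.187 ] [ 3.1409e+00 -2.0000e-04  1.3917e+00]
[311.9 210.2] [329.  210.2]
line fit [  0.    210.305] res 0.021 18
[[-94.7, -28.45], [-80.85, -28.45]]
[287.5 221.7] [300.9 221.8]
line fit [2.00000e-03 2.21079e+02] res 0.032 13
[[-114.43, -38.06], [-104.57, -38.08]]
GAP 9.622033183360582 9.618693878409978
```

Two strokes gave 4.71 mm, leaving 9.62 mm. I'll do three more full strokes.

Request:
play_rows(rows=[[4, 2.8, 0, 0, 0, 0, 0], [8, 5.6, 0, 0, 0, 0, 0], [13, 8.4, 0, 0, 0, 0, 0], [13, 8.4, 4, 0, 0, 0, 0], [13, 8.4, 9, 0, 0, 0, 0], [13, 8.4, 9, 0, 0, 0, 0], [13, 8.4, 9, 0, 0, 0, 0]])

```text
time: 10.15
tool_pos: [0.5915, 0.0024, 0.0966]
tool_rot: [-3.14, 0.0, 1.394]
contact_force: [0.4, 0.2, 0.6]
opening: 0.0007
grip_force: 0.0
```

Request:
play_rows(rows=[[0, 0, 0.9, 0, 0, 0, 0], [0, 0, 1.2, 0, 0, 0, 0], [0, 0, 1.2, 0, 0, 0, 0], [0, 0.4, 1.2, 0, 0, 0, 0], [0, 0.8, 1.2, 0, 0, 0, 0], [0, 1.2, 1.2, 0, 0, 0, 0], [0, 1.6, 1.2, 0, 0, 0, 0], [0, 2.0, 1.2, 0, 0, 0, 0], [0, 2.0, 1.2, 0, 0, 0, 0], [0, 2.0, 0, 0, 0, 0, 0], [0, 0, 0, 0, 0, 0, 0], [0, 0, 0.9, 0, 0, 0, 0], [0, 0, 1.2, 0, 0, 0, 0], [0, 0, 1.2, 0, 0, 0, 0], [0, 0.4, 1.2, 0, 0, 0, 0], [0, 0.8, 1.2, 0, 0, 0, 0], [0, 1.2, 1.2, 0, 0, 0, 0], [0, 1.6, 1.2, 0, 0, 0, 0], [0, 2.0, 1.2, 0, 0, 0, 0], [0, 2.0, 1.2, 0, 0, 0, 0]])

```text
time: 12.15
tool_pos: [0.6124, -0.0023, 0.0849]
tool_rot: [3.14, -0.0, 1.393]
contact_force: [1.2, -0.3, 5.3]
opening: 0.0004
grip_force: 2.2
```

Request:
play_rows(rows=[[0, 0, -1.2, 0, 0, 0, 0], [0, -2, -1.2, 0, 0, 0, 0], [0, -2, -0.3, 0, 0, 0, 0], [0, -2, 0, 0, 0, 0, 0], [0, -2, 0, 0, 0, 0, 0], [0, -1.6, 0, 0, 0, 0, 0], [0, -1.2, 0, 0, 0, 0, 0], [0, -0.8, 0, 0, 0, 0, 0], [0, -0.4, 0, 0, 0, 0, 0], [0, 0, 0, 0, 0, 0, 0], [0, 0, 0, 0, 0, 0, 0], [0, 0, -1.2, 0, 0, 0, 0], [0, -2, -1.2, 0, 0, 0, 0], [0, -2, -1.2, 0, 0, 0, 0]])

```text
time: 13.55
tool_pos: [0.5896, 0.0019, 0.097]
tool_rot: [-3.139, 0.0, 1.393]
contact_force: [1.3, -0.5, -0.7]
opening: 0.0003
grip_force: 0.0
```

Request:
play_rows(rows=[[0, 0, -5, 0, 0, 0, 0], [-4, -3, -9, 0, 0, 0, 0], [-8, -6, -9, 0, 0, 0, 0], [-13, -8.4, -9, 0, 0, 0, 0], [-13, -8.4, -9, 0, 0, 0, 0], [-13, -8.4, -9, 0, 0, 0, 0], [-13, -8.4, -9, 0, 0, 0, 0]])

```text
time: 14.25
tool_pos: [0.4862, -0.1118, 0.1871]
tool_rot: [3.141, -0.0, 1.392]
contact_force: [0.2, -0.0, -0.9]
opening: 0.0006
grip_force: 0.0
```

```bash
python3 - <<'E'
from h import *
gap('w7',-35.5)
E
```

```text
14.25 [ 0.4862 -0.1118  0.1871] [ 3.1409e+00 -1.0000e-04  1.3917e+00]
[311.8 218.6] [328.9 218.6]
line fit [ -0.    218.648] res 0.025 17
[[-94.69, -35.52], [-81.57, -35.51]]
[287.5 221.7] [300.9 221.7]
line fit [6.00000e-03 2.19967e+02] res 0.031 13
[[-114.42, -38.07], [-104.56, -38.12]]
GAP 2.599058460696284 2.578046917245075
```

Request:
play_rows(rows=[[4, 2.8, 0, 0, 0, 0, 0], [8, 5.6, 0, 0, 0, 0, 0], [13, 8.4, 0, 0, 0, 0, 0], [13, 8.4, 4, 0, 0, 0, 0], [13, 8.4, 9, 0, 0, 0, 0], [13, 8.4, 9, 0, 0, 0, 0], [13, 8.4, 9, 0, 0, 0, 0]])

```text
time: 15.0
tool_pos: [0.5915, 0.0024, 0.0966]
tool_rot: [-3.14, 0.0, 1.394]
contact_force: [0.1, -0.8, 0.7]
opening: 0.0008
grip_force: 0.0
```

Request:
play_rows(rows=[[0, 0, 0.9, 0, 0, 0, 0], [0, 0, 1.2, 0, 0, 0, 0], [0, 0, 1.2, 0, 0, 0, 0], [0, 0.4, 1.2, 0, 0, 0, 0], [0, 0.8, 1.2, 0, 0, 0, 0], [0, 1.2, 1.2, 0, 0, 0, 0], [0, 1.6, 1.2, 0, 0, 0, 0], [0, 1.6, 1.2, 0, 0, 0, 0], [0, 1.6, 0, 0, 0, 0, 0], [0, 0, 0, 0, 0, 0, 0], [0, 0, 0, 0, 0, 0, 0]])

```text
time: 16.1
tool_pos: [0.59, 0.0018, 0.0971]
tool_rot: [-3.14, 0.0, 1.393]
contact_force: [-0.1, 0.8, -0.5]
opening: 0.0007
grip_force: 0.0
```

Request:
play_rows(rows=[[0, 0, -5, 0, 0, 0, 0], [-4, -3, -9, 0, 0, 0, 0], [-8, -6, -9, 0, 0, 0, 0], [-13, -8.4, -9, 0, 0, 0, 0], [-13, -8.4, -9, 0, 0, 0, 0], [-13, -8.4, -9, 0, 0, 0, 0], [-13, -8.4, -9, 0, 0, 0, 0]])

```text
time: 16.8
tool_pos: [0.4862, -0.1117, 0.187]
tool_rot: [3.141, -0.0, 1.392]
contact_force: [1.0, -0.4, 0.3]
opening: 0.0005
grip_force: 0.0
```

```bash
python3 - <<'E'
from h import *
gap('w8',-37.4)
E
```

```text
16.8 [ 0.4862 -0.1117  0.187 ] [ 3.1409e+00 -2.0000e-04  1.3917e+00]
[311.9 220.9] [328.9 220.9]
line fit [-1.00000e-03  2.21435e+02] res 0.023 17
[[-94.72, -37.45], [-81.57, -37.42]]
[287.5 221.8] [300.9 221.8]
line fit [-6.00000e-03  2.23392e+02] res 0.022 13
[[-114.45, -38.19], [-104.58, -38.13]]
GAP 0.6771888606896539 0.7243921766542911
```

Request:
play_rows(rows=[[4, 2.8, 0, 0, 0, 0, 0], [8, 5.6, 0, 0, 0, 0, 0], [13, 8.4, 0, 0, 0, 0, 0], [13, 8.4, 4, 0, 0, 0, 0], [13, 8.4, 9, 0, 0, 0, 0], [13, 8.4, 9, 0, 0, 0, 0], [13, 8.4, 9, 0, 0, 0, 0]])

```text
time: 17.55
tool_pos: [0.5915, 0.0024, 0.0966]
tool_rot: [-3.14, 0.0, 1.394]
contact_force: [0.2, 0.5, -0.1]
opening: 0.0004
grip_force: 0.0
```

Request:
play_rows(rows=[[0, 0, 0.9, 0, 0, 0, 0], [0, 0, 1.2, 0, 0, 0, 0], [0, 0, 1.2, 0, 0, 0, 0], [0, 0.3, 1.2, 0, 0, 0, 0], [0, 0.6, 1.2, 0, 0, 0, 0], [0, 0.6, 1.2, 0, 0, 0, 0], [0, 0.6, 0, 0, 0, 0, 0], [0, 0, 0, 0, 0, 0, 0], [0, 0, 0, 0, 0, 0, 0]])

```text
time: 18.45
tool_pos: [0.5909, 0.0016, 0.0972]
tool_rot: [3.141, 0.0, 1.393]
contact_force: [0.3, 0.8, 1.1]
opening: 0.0007
grip_force: 0.0
```

Request:
play_rows(rows=[[0, 0, -5, 0, 0, 0, 0], [-4, -3, -9, 0, 0, 0, 0], [-8, -6, -9, 0, 0, 0, 0], [-13, -8.4, -9, 0, 0, 0, 0], [-13, -8.4, -9, 0, 0, 0, 0], [-13, -8.4, -9, 0, 0, 0, 0], [-13, -8.4, -9, 0, 0, 0, 0]])

```text
time: 19.15
tool_pos: [0.4859, -0.1116, 0.1868]
tool_rot: [3.141, -0.0, 1.392]
contact_force: [0.3, 0.8, 0.5]
opening: 0.0008
grip_force: 0.0
```

```bash
python3 - <<'E'
from h import *
p=gap('w9',-38.1)
cv2.imwrite('pics/w9c.png',cv2.resize(p[170:240,240:380],(800,400),interpolation=cv2.INTER_CUBIC)[...,::-1])
E
```

```text
19.15 [ 0.4859 -0.1116  0.1868] [ 3.1412e+00 -2.0000e-04  1.3917e+00]
[312.4 221.9] [329.4 221.9]
line fit [ -0.    221.757] res 0.03 17
[[-94.31, -37.86], [-81.18, -37.84]]
[288. 222.] [301.4 222. ]
line fit [1.00000e-03 2.21674e+02] res 0.018 13
[[-114.03, -38.13], [-104.17, -38.13]]
GAP 0.2739917812070729 0.281630616711972
```

View pics/w9c.png

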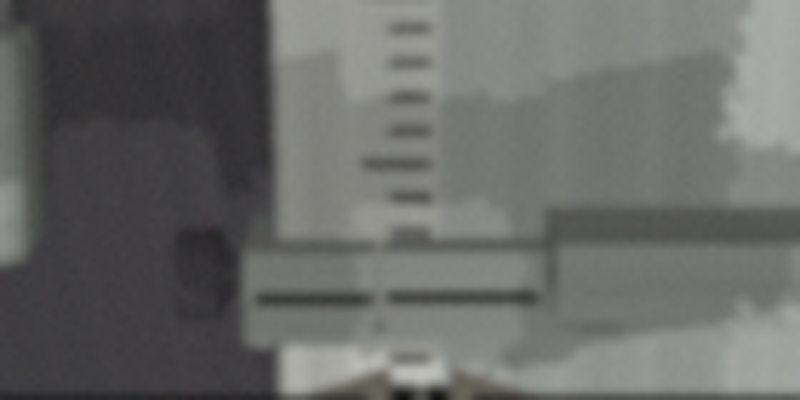

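Lines nearly collinear at crop v≈297 with 0.28 mm left. One small trim stroke.

Request:
play_rows(rows=[[4, 2.8, 0, 0, 0, 0, 0], [8, 5.6, 0, 0, 0, 0, 0], [13, 8.4, 0, 0, 0, 0, 0], [13, 8.4, 4, 0, 0, 0, 0], [13, 8.4, 9, 0, 0, 0, 0], [13, 8.4, 9, 0, 0, 0, 0], [13, 8.4, 9, 0, 0, 0, 0]])

```text
time: 19.9
tool_pos: [0.5914, 0.0024, 0.0965]
tool_rot: [-3.14, 0.0, 1.394]
contact_force: [0.9, -1.5, 0.4]
opening: 0.0008
grip_force: 0.0
```

Request:
play_rows(rows=[[0, 0, 0.9, 0, 0, 0, 0], [0, 0, 1.2, 0, 0, 0, 0], [0, 0, 1.2, 0, 0, 0, 0], [0, 0.2, 1.2, 0, 0, 0, 0], [0, 0.4, 1.2, 0, 0, 0, 0], [0, 0.4, 1.2, 0, 0, 0, 0], [0, 0.4, 0, 0, 0, 0, 0], [0, 0, 0, 0, 0, 0, 0], [0, 0, 0, 0, 0, 0, 0]])

```text
time: 20.8
tool_pos: [0.5912, 0.0015, 0.0973]
tool_rot: [3.141, 0.0, 1.393]
contact_force: [0.1, 0.6, 0.4]
opening: 0.0002
grip_force: 0.0
```

Request:
play_rows(rows=[[0, 0, -5, 0, 0, 0, 0], [-4, -3, -9, 0, 0, 0, 0], [-8, -6, -9, 0, 0, 0, 0], [-13, -8.4, -9, 0, 0, 0, 0], [-13, -8.4, -9, 0, 0, 0, 0], [-13, -8.4, -9, 0, 0, 0, 0], [-13, -8.4, -9, 0, 0, 0, 0]])

```text
time: 21.5
tool_pos: [0.4859, -0.1115, 0.1868]
tool_rot: [3.141, -0.0, 1.392]
contact_force: [-0.3, -0.0, 0.3]
opening: 0.0005
grip_force: 0.0
```

```bash
python3 - <<'E'
from h import *
for i in range(3): gap('w10%d'%i,-38.1)
E
```

```text
21.5 [ 0.4859 -0.1115  0.1868] [ 3.1412e+00 -3.0000e-04  1.3917e+00]
[312.3 221.9] [329.4 222. ]
line fit [-1.00000e-03  2.22299e+02] res 0.023 17
[[-94.27, -38.11], [-81.13, -38.09]]
[288. 222.] [301.4 222.1]
line fit [ -0.    221.969] res 0.028 14
[[-114.81, -38.13], [-104.13, -38.12]]
GAP 0.003812105304071167 0.021465197385893475
21.55 [ 0.4861 -0.1112  0.1866] [ 3.1414e+00 -2.0000e-04  1.3928e+00]
[312.1 222.5] [329.2 222.5]
line fit [1.00000e-03 2.22324e+02] res 0.018 17
[[-94.1, -38.22], [-80.96, -38.21]]
[287.8 222.6] [301.2 222.6]
line fit [-5.00000e-03  2.23876e+02] res 0.025 14
[[-114.64, -38.22], [-103.96, -38.15]]
GAP -0.07392261984622905 -0.03138817582586739
21.6 [ 0.4863 -0.1109  0.1865] [ 3.1415e+00 -2.0000e-04  1.3936e+00]
[312.  222.8] [329.1 222.9]
line fit [-2.00000e-03  2.23431e+02] res 0.015 17
[[-94.01, -38.22], [-80.86, -38.16]]
[287.7 222.9] [301.  222.9]
line fit [ -0.    223.009] res 0.025 14
[[-114.54, -38.26], [-103.86, -38.22]]
GAP 0.003713914483540748 0.049634935030134386
```

The lines are aligned to within 0.05 mm. I'll retract and hand in.

Request:
play_rows(rows=[[0, 0, -4, 0, 0, 0, 0], [0, 0, -8, 0, 0, 0, 0], [0, 0, -8, 0, 0, 0, 0], [0, 0, -8, 0, 0, 0, 0], [0, 0, -8, 0, 0, 0, 0]])

```text
time: 22.15
tool_pos: [0.4854, -0.1108, 0.2655]
tool_rot: [-3.139, -0.0, 1.394]
contact_force: [-0.1, -0.2, -1.0]
opening: 0.0006
grip_force: 0.0
```

```bash
python3 -c "
from h import *
print(robot.hand_in())"
```

```text
the job is handed in; nothing more can be done
None
```

The fence has closed about 16 mm, moved by the wheel only; its pointer line meets the gauge line within about 0.1 mm by the wrist camera, the hand is clear, and the job was handed in at 22 s.

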